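Loosen the fan's retaining cap, thread unknown

ROBOT

A 6-joint arm with a two-finger parallel gripper is mounted at the origin on the work surface. World frame = base frame: x ahead of the robot, y to its left, z up, the work surface at z = 0. Lengths are in m, angles in degrees, forces in N, time in s.
With the tool pointing down it reaches from about 0.375 to 0.9 m from the base axis. Payload 3.1 kg.
Tool frame: the origin (TCP) lies at the very end of the fingers, on their centre line; the grasp point (between the pads) lies bot.grip_point_offset behind it (bot.grip_point_offset is the distance from the TCP to the grasp point, in m); z points along the fingers, y is the line along which they close (so a half turn about z gives the same grasp; the last joint's range is limited). The gripper opens to 87 mm and grips with 3 to 60 N. Pads are 19 mm wide; open, the fingers measure 117 mm over their backs; the gripper's body (75 mm by 190 mm) begins 51 mm behind the grasp point.
Start: joints at [55.72, 30.224, 82.088, -0, 67.689, -10.227], TCP at [0.255, 0.571, 0.223] pointing down, gripper open.
Joint ranges: [-176.69, 176.69], [-43.24, 126.21], [12.49, 139.97], [-82, 262], [0, 151.66], [-163.58, 163.58]. Speed limits (degrees/s): [159.86, 159.86, 180, 180, 180, 180].

INTERFACE

Orientations are given as a 3x3 rotation matrix whose columns are the frame's x, y, z axes.
In Python, from rig import bot, viewer, ticket gives the robot as it stands.
- The arm moves only by the tool servo_tool, never from a script. Its argument "targets" is a list of rows, each an object with "offset": the shift along the tool's x, y, z in m, a list of three; "dr": the turn, a rotation vector about the tool's x, y, z in degrees, a list of three. In form: [{"offset": [x, y, z], "dr": [ax, ay, az]}, ...]. A call has 1 to 20 rows; each row is the pose to reach, as a shift and turn from the pose commanded when the call began, along the tool's axes at that moment; what a row does not reach only later rows make up. A row lasts 1/12 s, in which the tool goes at most 41.7 mm and 7.16 degrees, less where a joint would pass 70% of its speed; a pose out of reach is approached as far as the arm can. A call with a gripper value outside its range is refused whole. "gripper" is the gripper command: -1 is fully open, 1 is shut, values between are in proportion, set as the call begins (left out, the last holds). The fingers move at their own pace and stop on an object; the grip force is fixed at half the most. Time passes only in rows, so rows that repeat a pose let the fingers close. It gives the time, the measured TCP pose, the force, the opening and the grip force at its end, in the units of the state.
- bot.read_state(): the state, without advancing time (a new reading comes with each control period).
- viewer.capture(name): name is "side" or "top" or "wrist"; returns a dict with "color" (420x560x3 uint8, red, green, blue), "camera_matrix" (3x3 intrinsics, pixels), "R" (3x3) and "t" (3): a world point X has camera coordinates R X + t. Camera axes: x right, y down, z forward; pixel columns grow to the right and rows downward; lengths in m; the calibration is good to about 2 mm. A picture is of the moment at which its call begins. There is no depth.
- ticket.hand_in(): hands the job in; it is judged then, once.
The state is a dict: "time_s": time; "joint_positions": joint angles; "qvel": joint speeds; "tau": joint torques, N m; "position": TCP position; "tcp_rot": TCP orientation; "force": force on the tool from outside, world axes, zero at the start; "moment": the same for the moment, N m; "opening": opening from 0.0 (shut) to 1.0 (fully open); "grasp_force": force on a finger pad.
Only numpy, scipy, OpenCV 4.12 (cv2) and the standard library are available. Lean on these libraries where they do the work, as an engineer would, in place of code of your own. Each camera call takes 0.05 s, during which the arm holds its last target. There are 200 camera calls.

TASK

The desk fan is on its back for cleaning and the red winged cap that holds its blades must be loosened: turn it by its wings at least a third of a turn in whichever direction it comes undone, and leave it there. It may be an ordinary or a reverse thread, so try one way, feel whether it gives, and do not force it when it blocks: a light push (about 5 N) is enough, and 60 N would break it. Leave the other things on the counter where they are.

Things in the scene. Friction and masses are not known exactly. Their poses are not given: they have to be found in the camera images.
- fan: Desk fan lying on its back, fixed to the counter: white motor and wire basket 262 mm across, lime-green blades and hub, front guard off, shaft upright and locked. Origin on the counter under the shaft, z up. Basket and blades reach at most 116 mm, the hub (56 mm across) 118 mm above the counter.
- cap_center (a point): Red cap on top of the fan's hub: a round boss 46 mm across (120 to 146 mm above the counter) and one straight upright bar, 116 mm tip to tip, 9 mm thick, 36 mm high (128 to 164 mm), forming two wings. This point is on the upright turning axis, half-way up the bar (146 mm); x runs along the bar to wing_a and turns with the cap. A small cone on the axis reaches 174 mm.
- wing_a (a point): Point inside one wing of the cap, 44 mm from the turning axis along the bar, half-way up (18 mm below its top edge); turns with the cap.
- wing_b (a point): The same point in the opposite wing.
- cap (a joint): Cap's angle, rad: 0 as found (tight), positive counter-clockwise from above. Thread ordinary or reverse: it differs from run to run and nothing shows it. Tightening, it gives a little (0.06 rad at 8 N, 0.15 rad at 40 N) and blocks; loosening, it turns with a steady drag of 0.11 N m (2.5 N at 44 mm), stays where left and stops at 2.8 rad. It does not rise or come off.
- front_guard_mid (a point): Bystander, to be left alone: centre of the fan's removed front guard, a flat round white wire grille 264 mm across and 14 mm thick, lying loose on the counter.
- jar_red_mid (a point): Bystander, to be left alone: centre of a clear jar with a red lid, 72 mm across, 110 mm tall, standing loose.
- jar_blue_mid (a point): Bystander, to be left alone: centre of a clear jar with a blue lid, 72 mm across, 100 mm tall, standing loose.
- roll_mid (a point): Bystander, to be left alone: centre of a white paper roll standing on end, 104 mm across, 100 mm tall.
- carton_mid (a point): Bystander, to be left alone: centre of a flat red carton, 100 x 160 x 35 mm.
- screwdriver_grip (a point): Bystander, to be left alone: handle of a screwdriver with a red handle, lying loose on the counter.
- tumbler0_mid (a point): Bystander, to be left alone: centre of a glass tumbler, 68 mm across, 100 mm tall, standing loose on a flat white tray (18 mm rim).
- tumbler1_mid (a point): Bystander, to be left alone: centre of a glass tumbler, 68 mm across, 100 mm tall, standing loose on a flat white tray (18 mm rim).

How it is judged (in metres and radians):
At the end, for the whole second after the job is handed in: The cap stands at rest, turned at least 1.95 rad (a third of a turn, less a little) from where it was found, in its loosening direction ((value of joint cap above 1.95 rad or value of joint cap below -1.95 rad) and velocity of joint cap between -0.05 and 0.05 rad/s); the robot touches nothing.
It fails at once if the fingers press on the cap with more than 60 N (forcing the thread) (contact force between cap and the fingers above 60 N).
It fails at once if a listed bystander is moved more than 40 mm or knocked over (distance of any of front_guard_mid, jar_red_mid, jar_blue_mid, roll_mid, carton_mid, screwdriver_grip, tumbler0_mid, tumbler1_mid from where it was at the start of the episode above 0.04 m).
It also fails if it takes over 48 s, if anything falls off the work surface, if the arm or the gripper's body presses on something with over 40 N, if the wrist force passes 120 N, or if a joint passes its speed limit or range.

## Working session

There is one attempt and no reset: what is moved stays moved. The work goes in short steps, Python scripts to look and compute and a tool call to move; the robot and the scene stay as the last step left them, time stands still between calls to the robot, and variables do not carry over. Pictures are saved under pics/ and viewed, at most 10 in all, crops included, and the job is handed in when it is done.

Besides the shell and the picture viewer there is one more tool, called after "Call:" as name([rows], argument=value, ...), one row to a line, values as JSON. servo_tool: Moves the arm, as the interface text tells. Its arguments: {"type":"object","properties":{"targets":{"type":"array"},"gripper":{"type":"number"}},"required":["targets"]}

```bash
mkdir -p pics; python3 - <<'E'
from rig import bot, viewer
import cv2,numpy as np
s=bot.read_state(); print(s['time_s'],s['position'],s['tcp_rot'],s['force'],bot.grip_point_offset)
for n in("top","side"):
    c=viewer.capture(n); cv2.imwrite(f"pics/{n}0.png",c["color"][...,::-1]); np.savez(f"pics/{n}0.npz",**c)
E
```

```text
0.0 [0.25428387 0.57012283 0.22155164] [[-9.13162308e-01  4.07594291e-01 -1.22225867e-03]
 [ 4.07595947e-01  9.13160600e-01 -1.80609600e-03]
 [ 3.79964041e-04 -2.14744648e-03 -9.99997622e-01]] [-0.45075955 -0.97606161  0.6271958 ] 0.0187
```

View pics/top0.png

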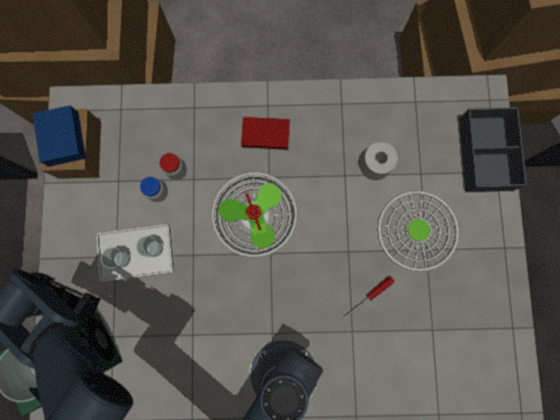

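View pics/side0.png

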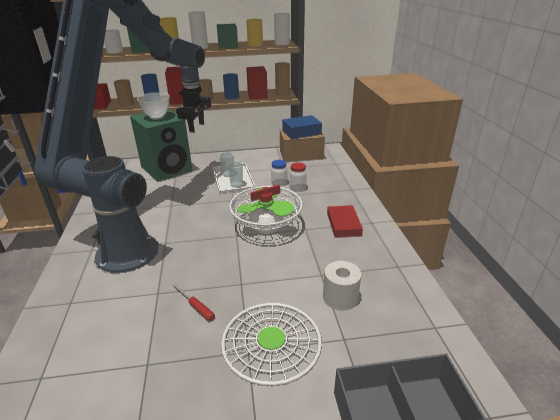

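The top view shows the fan's cap at about (254, 212), with its bar running from (248, 194) to (260, 230). The other objects are well clear of it. I'll segment the red bar and locate it.

```bash
cat > h.py <<'E'
import numpy as np,cv2
def ray(c,uv,z):
    K,R,t=c["camera_matrix"],c["R"],c["t"]; o=-R.T@t
    d=R.T@np.linalg.solve(K,np.array([uv[0],uv[1],1.])); return o+d*(z-o[2])/d[2]
def red(c,box):
    im=c["color"].astype(int); m=(im[...,0]>90)&(im[...,1]<.5*im[...,0])&(im[...,2]<.5*im[...,0])
    k=np.zeros_like(m); x0,y0,x1,y1=box; k[y0:y1,x0:x1]=1; return m&k
E
python3 - <<'E'
from h import *
from rig import bot
c=np.load("pics/top0.npz"); m=red(c,(225,180,285,245)); v,u=np.nonzero(m)
p=np.array([ray(c,(a,b),.16)[:2] for a,b in zip(u,v)])
print(len(u),p.mean(0)); (cx,cy),(w,h),a=cv2.minAreaRect(p.astype(np.float32)); print(cx,cy,w,h,a)
w_,V=np.linalg.eigh(np.cov(p.T)); print(V[:,1],np.degrees(np.arctan2(V[1,1],V[0,1])))
q=(p-p.mean(0))@V[:,1]; print(q.min(),q.max(), p[q.argmin()],p[q.argmax()])
print("cam",-c["R"].T@c["t"])
c=np.load("pics/side0.npz"); m=red(c,(240,175,290,210)); v,u=np.nonzero(m); print(len(u),u.mean(),v.mean(),ray(c,(u.mean(),v.mean()),.148))
E
```

```text
194 [0.49572269 0.07964211]
0.49643656611442566 0.08049435913562775 0.10444177687168121 0.04021257162094116 38.73522186279297
[-0.94096972 -0.33849073] -160.21505188590388
-0.05613309013127816 0.0542763672912312 [0.5483126 0.099281 ] [0.44443776 0.06186082]
cam [ 0.27453261 -0.0038166   1.54241597]
186 265.5698924731183 192.31182795698925 [0.49975913 0.07935358 0.148     ]
```

Call:
servo_tool([
  {"offset": [-0.015, -0.01, 0], "dr": [0, 0, -2]},
  {"offset": [-0.04, -0.028, 0], "dr": [0, 0, -4]},
  {"offset": [-0.065, -0.045, 0], "dr": [0, 0, -7]},
  {"offset": [-0.09, -0.063, 0], "dr": [0, 0, -9]},
  {"offset": [-0.116, -0.08, 0], "dr": [0, 0, -12]},
  {"offset": [-0.142, -0.098, 0], "dr": [0, 0, -14]},
  {"offset": [-0.168, -0.116, 0], "dr": [0, 0, -17]},
  {"offset": [-0.194, -0.134, 0], "dr": [0, 0, -19]},
  {"offset": [-0.22, -0.152, 0], "dr": [0, 0, -22]},
  {"offset": [-0.246, -0.17, 0], "dr": [0, 0, -24]},
  {"offset": [-0.272, -0.188, 0], "dr": [0, 0, -27]},
  {"offset": [-0.298, -0.206, 0], "dr": [0, 0, -29]},
  {"offset": [-0.324, -0.224, 0], "dr": [0, 0, -32]},
  {"offset": [-0.35, -0.242, 0], "dr": [0, 0, -34]},
  {"offset": [-0.376, -0.26, 0], "dr": [0, 0, -37]},
  {"offset": [-0.402, -0.278, 0], "dr": [0, 0, -40]},
  {"offset": [-0.428, -0.297, 0], "dr": [0, 0, -42]},
  {"offset": [-0.445, -0.31, 0], "dr": [0, 0, -44]},
  {"offset": [-0.456, -0.317, 0], "dr": [0, 0, -44]},
  {"offset": [-0.456, -0.317, 0], "dr": [0, 0, -44]},
], gripper=0.3)

```text
time_s: 1.77
position: [0.5434, 0.0933, 0.2222]
tcp_rot: [[-0.941, -0.337, 0.001], [-0.337, 0.941, -0.0], [-0.001, -0.001, -1.0]]
force: [1.0, -0.0, -0.1]
opening: 0.35
grasp_force: 0.0
```

```bash
python3 - <<'E'
from h import *
from rig import bot,viewer
s=bot.read_state(); print(s['time_s'],s['position'],s['tcp_rot'].round(3) if hasattr(s['tcp_rot'],'round') else s['tcp_rot'],s['force'],s['joint_positions'],s['opening'])
c=viewer.capture("wrist"); np.savez("pics/w1.npz",**c); im=c["color"][...,::-1].copy()
K,R,t=c["camera_matrix"],c["R"],c["t"]
for r in(-.058,0,.044,.058):
    a=np.radians(19.8);X=np.array([.497+r*np.cos(a),.080+r*np.sin(a),.164]); p=K@(R@X+t);p=p[:2]/p[2];print(p)
    cv2.circle(im,tuple(int(i) for i in p),3,(255,0,255),-1)
cv2.imwrite("pics/w1.png",im)
E
```

```text
1.7667 [0.54339276 0.09330927 0.22223233] [[-0.941 -0.337  0.001]
 [-0.337  0.941 -0.   ]
 [-0.001 -0.001 -1.   ]] [ 1.00603285 -0.03356393 -0.07382532] [-1.85654632e+00  2.45573144e+01  9.27959045e+01 -2.85879298e-02
  6.26033537e+01 -1.11557776e+02] 0.35001735661272987
[286.20047617  42.41023862]
[286.02414942 150.94094809]
[285.90571833 223.83635649]
[285.87045397 245.54189162]
```

View pics/w1.png

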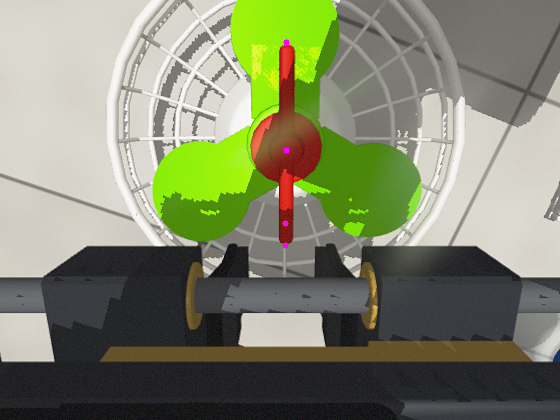

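The wrist view shows the bar running from (286, 43) to (286, 245), and my projected points fall on it. The fingers straddle the near wing, so I'll centre them and descend.

Call:
servo_tool([
  {"offset": [0.004, 0.003, 0.01], "dr": [0, 0, 0]},
  {"offset": [0.004, 0.003, 0.025], "dr": [0, 0, 0]},
  {"offset": [0.004, 0.003, 0.04], "dr": [0, 0, 0]},
  {"offset": [0.004, 0.003, 0.055], "dr": [0, 0, 0]},
  {"offset": [0.004, 0.003, 0.07], "dr": [0, 0, 0]},
  {"offset": [0.004, 0.003, 0.08], "dr": [0, 0, 0]},
  {"offset": [0.004, 0.003, 0.084], "dr": [0, 0, 0]},
  {"offset": [0.004, 0.003, 0.084], "dr": [0, 0, 0]},
  {"offset": [0.004, 0.003, 0.084], "dr": [0, 0, 0]},
  {"offset": [0.004, 0.003, 0.084], "dr": [0, 0, 0]},
])

```text
time_s: 2.65
position: [0.5376, 0.0971, 0.1393]
tcp_rot: [[-0.94, -0.341, 0.002], [-0.341, 0.94, 0.0], [-0.001, -0.0, -1.0]]
force: [1.1, 0.2, 0.9]
opening: 0.348
grasp_force: 0.0
```

Call:
servo_tool([
  {"offset": [0, -0.003, 0], "dr": [0, 0, 0]},
  {"offset": [0, -0.006, 0], "dr": [0, 0, 0]},
  {"offset": [0, -0.008, 0], "dr": [0, 0, 0]},
  {"offset": [0, -0.01, 0], "dr": [0, 0, 0]},
  {"offset": [0, -0.011, 0], "dr": [0, 0, 0]},
  {"offset": [0, -0.012, 0], "dr": [0, 0, 0]},
  {"offset": [0, -0.013, 0], "dr": [0, 0, 0]},
  {"offset": [0, -0.014, 0], "dr": [0, 0, 0]},
  {"offset": [0, -0.014, 0], "dr": [0, 0, 0]},
  {"offset": [0, -0.014, 0], "dr": [0, 0, 0]},
])

```text
time_s: 3.48
position: [0.5417, 0.0841, 0.1385]
tcp_rot: [[-0.94, -0.341, -0.0], [-0.341, 0.94, 0.001], [0.0, 0.001, -1.0]]
force: [-0.0, 1.7, 1.5]
opening: 0.351
grasp_force: 1.0
```

Call:
servo_tool([
  {"offset": [0, -0.001, 0], "dr": [0, 0, 0]},
  {"offset": [0, -0.002, 0], "dr": [0, 0, 0]},
  {"offset": [0, -0.003, 0], "dr": [0, 0, 0]},
  {"offset": [0, -0.003, 0], "dr": [0, 0, 0]},
  {"offset": [0, -0.003, 0], "dr": [0, 0, 0]},
])

```text
time_s: 3.9
position: [0.543, 0.081, 0.1385]
tcp_rot: [[-0.94, -0.341, 0.0], [-0.341, 0.94, 0.0], [-0.0, 0.0, -1.0]]
force: [0.2, 3.3, 0.1]
opening: 0.349
grasp_force: 1.7
```

Call:
servo_tool([
  {"offset": [0, -0.001, 0], "dr": [0, 0, 0]},
  {"offset": [0, -0.002, 0], "dr": [0, 0, 0]},
  {"offset": [0, -0.003, 0], "dr": [0, 0, 0]},
  {"offset": [0, -0.004, 0], "dr": [0, 0, 0]},
  {"offset": [0, -0.004, 0], "dr": [0, 0, 0]},
  {"offset": [0, -0.004, 0], "dr": [0, 0, 0]},
])

```text
time_s: 4.4
position: [0.5443, 0.0768, 0.1385]
tcp_rot: [[-0.94, -0.341, 0.0], [-0.341, 0.94, -0.0], [0.0, -0.0, -1.0]]
force: [0.5, 2.8, 0.1]
opening: 0.349
grasp_force: 1.4
```

Turning clockwise it keeps yielding at a steady drag of about 3 N over roughly 11°, so that is the loosening direction. I'll work out the arc.

```bash
cat > arc.py <<'E'
import numpy as np,sys
from rig import bot
def arc(ths,gap=.0107):
    s=bot.read_state(); T=np.array(s['tcp_rot']); p=np.array(s['position'])[:2]
    f0=np.degrees(np.arctan2(-T[0,1],T[1,1])); print("tool",f0,p,s['force'],s['joint_positions'][5])
    for t in ths:
        a=np.radians(t); r=np.array([np.cos(a),np.sin(a)]); n=np.array([-r[1],r[0]])
        d=np.array([.497,.080])+.044*r-gap*n-p
        print(round(t),(T[:2,:2].T@d).round(4),round(f0-t,1))
arc(np.linspace(float(sys.argv[1]),float(sys.argv[2]),int(sys.argv[3])),float(sys.argv[4]) if len(sys.argv)>4 else .0107)
E
python3 arc.py 8 -50 11
```

```text
tool 19.94664851175838 [0.54433794 0.07683475] [0.53687145 2.76968787 0.062155  ] -113.53425381753728
8 [ 0.0026 -0.0005] 11.9
2 [ 0.0048 -0.0045] 17.7
-4 [ 0.0074 -0.0083] 23.5
-9 [ 0.0103 -0.0118] 29.3
-15 [ 0.0136 -0.015 ] 35.1
-21 [ 0.0172 -0.0178] 40.9
-27 [ 0.0211 -0.0203] 46.7
-33 [ 0.0252 -0.0223] 52.5
-38 [ 0.0294 -0.0239] 58.3
-44 [ 0.0339 -0.0251] 64.1
-50 [ 0.0384 -0.0259] 69.9
```

Call:
servo_tool([
  {"offset": [0.001, 0, 0], "dr": [0, 0, 4]},
  {"offset": [0.002, 0, 0], "dr": [0, 0, 8]},
  {"offset": [0.0026, -0.0005, 0], "dr": [0, 0, 12]},
  {"offset": [0.0036, -0.0025, 0], "dr": [0, 0, 15]},
  {"offset": [0.0048, -0.0045, 0], "dr": [0, 0, 18]},
  {"offset": [0.006, -0.0064, 0], "dr": [0, 0, 21]},
  {"offset": [0.0074, -0.0083, 0], "dr": [0, 0, 24]},
  {"offset": [0.0103, -0.0118, 0], "dr": [0, 0, 29]},
  {"offset": [0.012, -0.0134, 0], "dr": [0, 0, 32]},
  {"offset": [0.0136, -0.015, 0], "dr": [0, 0, 35]},
  {"offset": [0.0172, -0.0178, 0], "dr": [0, 0, 41]},
  {"offset": [0.019, -0.019, 0], "dr": [0, 0, 44]},
  {"offset": [0.0211, -0.0203, 0], "dr": [0, 0, 47]},
  {"offset": [0.0252, -0.0223, 0], "dr": [0, 0, 52]},
  {"offset": [0.0273, -0.0231, 0], "dr": [0, 0, 55]},
  {"offset": [0.0294, -0.0239, 0], "dr": [0, 0, 58]},
  {"offset": [0.0339, -0.0251, 0], "dr": [0, 0, 64]},
  {"offset": [0.0384, -0.0259, 0], "dr": [0, 0, 70]},
  {"offset": [0.0384, -0.0259, 0], "dr": [0, 0, 70]},
  {"offset": [0.0384, -0.0259, 0], "dr": [0, 0, 70]},
])

```text
time_s: 6.07
position: [0.5172, 0.039, 0.1387]
tcp_rot: [[-0.645, 0.765, 0.0], [0.765, 0.645, -0.001], [-0.001, -0.001, -1.0]]
force: [-0.1, 1.1, -0.4]
opening: 0.354
grasp_force: 0.3
```

```bash
python3 arc.py -50 -110 11
```

```text
tool -49.86989975637407 [0.51720396 0.03898616] [-0.1080773   1.1491177  -0.36824345] -48.07248572602974
-50 [0.0004 0.0002] 0.1
-56 [ 0.0018 -0.0044] 6.1
-62 [ 0.0036 -0.0087] 12.1
-68 [ 0.0059 -0.0129] 18.1
-74 [ 0.0086 -0.0168] 24.1
-80 [ 0.0117 -0.0204] 30.1
-86 [ 0.0152 -0.0236] 36.1
-92 [ 0.0189 -0.0265] 42.1
-98 [ 0.023  -0.0289] 48.1
-104 [ 0.0273 -0.0309] 54.1
-110 [ 0.0317 -0.0325] 60.1
```

Call:
servo_tool([
  {"offset": [0.001, -0.0021, 0], "dr": [0, 0, 3]},
  {"offset": [0.0018, -0.0044, 0], "dr": [0, 0, 6]},
  {"offset": [0.0027, -0.0066, 0], "dr": [0, 0, 9]},
  {"offset": [0.0036, -0.0087, 0], "dr": [0, 0, 12]},
  {"offset": [0.0059, -0.0129, 0], "dr": [0, 0, 18]},
  {"offset": [0.0072, -0.0149, 0], "dr": [0, 0, 21]},
  {"offset": [0.0086, -0.0168, 0], "dr": [0, 0, 24]},
  {"offset": [0.0117, -0.0204, 0], "dr": [0, 0, 30]},
  {"offset": [0.0134, -0.022, 0], "dr": [0, 0, 33]},
  {"offset": [0.0152, -0.0236, 0], "dr": [0, 0, 36]},
  {"offset": [0.0189, -0.0265, 0], "dr": [0, 0, 42]},
  {"offset": [0.021, -0.0277, 0], "dr": [0, 0, 45]},
  {"offset": [0.023, -0.0289, 0], "dr": [0, 0, 48]},
  {"offset": [0.0273, -0.0309, 0], "dr": [0, 0, 54]},
  {"offset": [0.0295, -0.0317, 0], "dr": [0, 0, 57]},
  {"offset": [0.0317, -0.0325, 0], "dr": [0, 0, 60]},
  {"offset": [0.0317, -0.0325, 0], "dr": [0, 0, 60]},
  {"offset": [0.0317, -0.0325, 0], "dr": [0, 0, 60]},
])

```text
time_s: 7.57
position: [0.4732, 0.0423, 0.139]
tcp_rot: [[0.34, 0.941, 0.003], [0.941, -0.34, -0.002], [-0.001, 0.003, -1.0]]
force: [2.0, -1.4, 1.2]
opening: 0.352
grasp_force: 1.2
```

Next I'll back off to mid-gap, rise, and look.

Call:
servo_tool([
  {"offset": [0, 0.003, 0], "dr": [0, 0, 0]},
  {"offset": [0, 0.007, 0], "dr": [0, 0, 0]},
  {"offset": [0, 0.01, 0], "dr": [0, 0, 0]},
  {"offset": [0, 0.01, 0], "dr": [0, 0, 0]},
  {"offset": [0, 0.01, -0.01], "dr": [0, 0, 0]},
  {"offset": [0, 0.01, -0.025], "dr": [0, 0, 0]},
  {"offset": [0, 0.01, -0.045], "dr": [0, 0, 0]},
  {"offset": [0, 0.01, -0.065], "dr": [0, 0, 0]},
  {"offset": [0, 0.01, -0.085], "dr": [0, 0, 0]},
  {"offset": [0, 0.01, -0.1], "dr": [0, 0, 0]},
  {"offset": [0, 0.01, -0.1], "dr": [0, 0, 0]},
  {"offset": [0, 0.01, -0.1], "dr": [0, 0, 0]},
])

```text
time_s: 8.57
position: [0.4812, 0.0396, 0.2388]
tcp_rot: [[0.343, 0.939, 0.001], [0.939, -0.343, -0.0], [0.0, 0.001, -1.0]]
force: [-0.2, 0.1, -0.7]
opening: 0.349
grasp_force: 0.0
```

```bash
python3 - <<'E'
from h import *
from rig import bot,viewer
c=viewer.capture("wrist"); im=c["color"][...,::-1].copy()
K,R,t=c["camera_matrix"],c["R"],c["t"]
for ang in(-110,-92):
  for r in(-.058,.058):
    a=np.radians(ang);X=np.array([.497+r*np.cos(a),.080+r*np.sin(a),.164]); p=K@(R@X+t);p=p[:2]/p[2]
    cv2.circle(im,tuple(int(i) for i in p),3,(255,0,255) if ang==-110 else (255,255,0),-1)
cv2.imwrite("pics/w2.png",im)
E
```

```text
(no output)
```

View pics/w2.png

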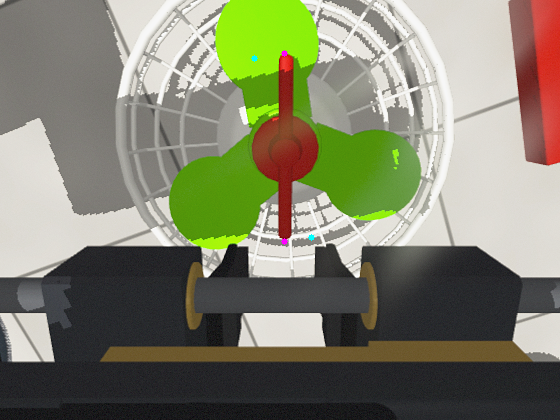

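The bar runs from (285, 55) to (285, 241), on the marks for -110°. That is about 130° (2.27 rad) from where it started, and the tool is clear of it.

```bash
python3 -c "
from rig import ticket; print(ticket.hand_in())"
```

```text
the job is handed in; nothing more can be done
None
```

The cap came undone clockwise (a reverse thread): I turned it about 130° (2.27 rad) with readings of about 3 N, left it there with the arm clear, and handed the job in at about 9 s; no verdict was shown.

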